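Flex the callipers: free ones to their stock boxes, seized ones to repair

ROBOT

A 6-joint arm with a two-finger parallel gripper is mounted at the origin on the work surface. World frame = base frame: x ahead of the robot, y to its left, z up, the work surface at z = 0. Lengths are in m, angles in rad, forces in N, time in s.
With the tool pointing down it reaches from about 0.275 to 0.825 m from the base axis. Payload 4.9 kg.
Tool frame: the origin (TCP) lies midway between the tips of the shut fingers; the grasp point (between the pads) lies robot.grip_depth behind it (robot.grip_depth is the distance from the TCP to the grasp point, in m); z points along the fingers, y is the direction in which the jaws open and shut (so a half turn about z gives the same grasp; the last joint's range is limited). The gripper opens to 85 mm and grips with 20 to 120 N. Pads are 22 mm wide; open, the fingers measure 114 mm over their backs; the gripper's body (76 mm by 85 mm) begins 54 mm behind the grasp point. The pads swing forward as they close: fully open they stand 13 mm farther back than shut.
Start: joints at [-1.307, 0.326, -0.193, 1.052, 0, 1.437], TCP at [0.213, -0.507, 0.231] pointing down, gripper open.
Joint ranges: [-2.65, 2.65], [-0.97, 1.79], [-1.3, 1.35], [-1.93, 2.1], [-1.47, 1.37], [-3.14, 3.14]. Speed limits (rad/s): [2.57, 2.57, 3.14, 3.14, 3.14, 3.14].

INTERFACE

Orientations are given as a unit quaternion [x, y, z, w].
In Python, from workcell import robot gives the robot as it stands.
- The arm moves only by the shell command python3 -m inch 'ROWS' [FORCE]. ROWS is JSON, a list that holds one entry, the list of rows, each a list of 7 numbers: the shift along the tool's x, y, z in m, then the turn, a rotation vector about the tool's x, y, z in rad, then the opening, from 0 (shut) to 1 (fully open). In form: [[[x, y, z, rx, ry, rz, fingers], ...]]. A call has 1 to 10 rows; each row shifts and turns the commanded pose from where the row before left it, along the tool's axes as they then stand; what a row does not reach is not made up. A row lasts 1/10 s, in which the tool goes at most 50 mm and 8.59 degrees, less where a joint would pass 70% of its speed; a pose out of reach is approached as far as the arm can. A call is refused whole if a number of a shift passes 0.05 or a number of a turn 0.15, either way. A call with a gripper value outside its range is refused whole. The fingers move at their own pace and stop on an object; FORCE is the grip in N (left out, the last holds). Time passes only in rows, so rows that do not move let the fingers close. It gives the time, the measured TCP pose, the force and the opening at its end, in the units of the state.
- robot.state(): the state, without advancing time (a new reading comes with each control period).
- robot.read_camera(name): name is "side" or "top"; returns (picture, depth): 384x512x3 uint8, red, green, blue; 384x512 float32, m along the optical axis (not along the pixel's ray), 0 where there is no reading.
- robot.get_calibration(name): a dict with "intrinsics" (3x3 intrinsics, pixels), "R" (3x3) and "t" (3): a world point X has camera coordinates R X + t. Camera axes: x right, y down, z forward; pixel columns grow to the right and rows downward; lengths in m; the calibration is good to about 2 mm. A picture is of the moment at which its call begins. get_calibration takes no time and is no camera call.
- robot.hand_in(): hands the job in, once; it reports no verdict.
Trained networks look in the newest picture that a camera, given by its name, has taken for a name from the list of things; names that differ only in an ending like _2 or _b are one class to them, and where a whole thing is asked for, a point or a joint stands for the part that bears it (a point fixed in the world has none). Each returns a list of dicts, best first, with "p" (0 to 1); they miss things now and then, are a little off and sometimes report something else, mostly with a low value. They report only what shows in the picture. A call takes as long as a camera call. They do not tell look-alikes from the thing itself.
- robot.recognise(label, camera): "location" ([x, y, z] in m, in world coordinates, good to about 4 mm: the middle of the surface that is visible of it).
- robot.pinpoint(label, camera): "location" ([x, y, z] in m, in world coordinates, good to about 4 mm: a listed point, or the origin of a listed thing).
The state is a dict: "time": time; "qpos": joint angles; "qvel": joint speeds; "joint_efforts": joint torques, N m; "eef_pos": TCP position; "ee_rot": TCP orientation; "force": force on the tool from outside, world axes, zero at the start; "wrist_torque": the same for the moment, N m; "width": finger opening in m.
Only numpy, scipy, OpenCV 4.12 (cv2) and the standard library are available. Lean on these libraries where they do the work, as an engineer would, in place of code of your own. Each camera call takes 0.05 s, during which the arm holds its last target. There are 200 camera calls.

TASK

Try the three callipers one after another, the smallest first and the largest last: squeeze the legs of each firmly together between the fingers to see if its hinge is free or seized, let go, and then lift and carry it only by its wooden grip block, not across the legs. Lay each one that shuts, fully shut and flat, in the wooden box that fits its length, and lay each one that jams open flat inside the grey repair tray. Leave the bottle, the ink jar and the brush rest where they are.

Things in the scene. Friction and masses are not known exactly. Their poses are not given: they have to be found in the camera images.
- small_calliper: Small calliper, lying flat, 110 g: two straight aluminium legs 20 mm high, hinged at one end on a steel boss 28 mm across. 80 mm from hinge to tips, 94 mm overall. Origin: underside, halfway along. x from hinge to tips along the fixed leg (y -12 to -1 mm), z up. Hinge axis at x -33, y 0 mm. The moving leg, shut, lies at y 1 to 12 mm; it opens towards +y.
- small_grip (a point): Centre of the small calliper's dark wooden grip block, which stands on the hinge axis and is fixed to the fixed leg: 24 mm along the calliper's x, 14 mm along its y, from 20 to 58 mm above the underside. This point is 39 mm above the underside.
- small_leg (a joint): Angle of the small calliper's moving leg, rad: 0 shut, 0.75 at most, starts at 0.46 to 0.56. A free one shuts fully to 0 under 1 to 2 N at mid-leg and stays where left. A seized one gives a little and jams at 0.30 to 0.38, whatever the squeeze. They look alike; any number of the three may be seized.
- small_tip (a point): Tip of the small calliper's moving leg, 80 mm from its hinge axis, 10 mm above its underside. Near the hinge a thin steel guide strip on this leg slides into the fixed leg.
- small_box: Stock box of the small calliper: fixed narrow open wooden box, outside 116 x 50 x 30 mm (x, y, z), walls and floor 5 mm, inside 106 x 40 mm: takes the shut small calliper along its length, either way round, with 6 mm to spare all round. Origin under its centre, on top of a 4 mm board; x along its length, z up.
- medium_calliper: Medium calliper, lying flat, 110 g: two straight aluminium legs 20 mm high, hinged at one end on a steel boss 28 mm across. 100 mm from hinge to tips, 114 mm overall. Origin: underside, halfway along. x from hinge to tips along the fixed leg (y -12 to -1 mm), z up. Hinge axis at x -43, y 0 mm. The moving leg, shut, lies at y 1 to 12 mm; it opens towards +y.
- medium_grip (a point): Centre of the medium calliper's dark wooden grip block, which stands on the hinge axis and is fixed to the fixed leg: 24 mm along the calliper's x, 14 mm along its y, from 20 to 58 mm above the underside. This point is 39 mm above the underside.
- medium_leg (a joint): Angle of the medium calliper's moving leg, rad: 0 shut, 0.75 at most, starts at 0.46 to 0.56. A free one shuts fully to 0 under 1 to 2 N at mid-leg and stays where left. A seized one gives a little and jams at 0.30 to 0.38, whatever the squeeze. They look alike; any number of the three may be seized.
- medium_tip (a point): Tip of the medium calliper's moving leg, 100 mm from its hinge axis, 10 mm above its underside. Near the hinge a thin steel guide strip on this leg slides into the fixed leg.
- medium_box: Stock box of the medium calliper: fixed narrow open wooden box, outside 136 x 50 x 30 mm (x, y, z), walls and floor 5 mm, inside 126 x 40 mm: takes the shut medium calliper along its length, either way round, with 6 mm to spare all round. Origin under its centre, on top of a 4 mm board; x along its length, z up.
- large_calliper: Large calliper, lying flat, 110 g: two straight aluminium legs 20 mm high, hinged at one end on a steel boss 28 mm across. 120 mm from hinge to tips, 134 mm overall. Origin: underside, halfway along. x from hinge to tips along the fixed leg (y -12 to -1 mm), z up. Hinge axis at x -53, y 0 mm. The moving leg, shut, lies at y 1 to 12 mm; it opens towards +y.
- large_grip (a point): Centre of the large calliper's dark wooden grip block, which stands on the hinge axis and is fixed to the fixed leg: 24 mm along the calliper's x, 14 mm along its y, from 20 to 58 mm above the underside. This point is 39 mm above the underside.
- large_leg (a joint): Angle of the large calliper's moving leg, rad: 0 shut, 0.75 at most, starts at 0.46 to 0.56. A free one shuts fully to 0 under 1 to 2 N at mid-leg and stays where left. A seized one gives a little and jams at 0.30 to 0.38, whatever the squeeze. They look alike; any number of the three may be seized.
- large_tip (a point): Tip of the large calliper's moving leg, 120 mm from its hinge axis, 10 mm above its underside. Near the hinge a thin steel guide strip on this leg slides into the fixed leg.
- large_box: Stock box of the large calliper: fixed narrow open wooden box, outside 156 x 50 x 30 mm (x, y, z), walls and floor 5 mm, inside 146 x 40 mm: takes the shut large calliper along its length, either way round, with 6 mm to spare all round. Origin under its centre, on top of a 4 mm board; x along its length, z up.
- repair_tray: Repair tray: fixed grey plastic open tray, outside 180 x 250 x 28 mm (x, y, z), walls and floor 5 mm thick, inside 170 x 240 mm. Origin under its centre; z up. It takes all three callipers, open, side by side with their lengths along the tray's x.
- water_bottle: Bystander: standing clear bottle, 56 mm across, 170 mm high, origin under its centre.
- ink_jar: Bystander: low closed glass jar, 52 mm across, 45 mm high, origin under its centre.
- brush_rest: Bystander: wooden brush rest, 30 x 90 x 30 mm (x, y, z), origin under its centre.
Things that resemble listed ones, but are neither listed nor needed, are in the scene too. What is shaped like the small_calliper but blue is not meant.

How it is judged:
By the outcome, as a careful person would: the job done as asked, in the order asked, and still so for the second after the job is handed in, with the robot touching nothing.
It also fails if it takes over 72 s, if anything falls off the work surface, if the arm or the gripper's body presses on something with over 40 N, if the wrist force passes 120 N, or if a joint passes its speed limit or range.

## Working session

There is one attempt and no reset: what is moved stays moved. The work goes in short steps, Python scripts to look and compute and a shell command to move; the robot and the scene stay as the last step left them, time stands still between calls to the robot, and variables do not carry over. Pictures are saved under pics/ and viewed, about 8 in all and at most 12, crops included, and the job is handed in when it is done.

```bash
ls; mkdir -p pics; python3 - <<'E'
from workcell import robot
import cv2
s=robot.state();print(s['eef_pos'],s['ee_rot'],s['width'],s['time'],robot.grip_depth)
for c in('top','side'):
    p,d=robot.read_camera(c);cv2.imwrite(f'pics/{c}0.png',p[:,:,::-1])
    k=robot.get_calibration(c);print(c,k)
for l in['small_calliper','medium_calliper','large_calliper','small_grip','medium_grip','large_grip','small_tip','medium_tip','large_tip','small_box','medium_box','large_box','repair_tray']:
    robot
    print(l,[(r['location'],round(r['p'],2)) for r in robot.pinpoint(l,'top')])
E
```

```text
pics
[ 0.21295381 -0.50648382  0.23050182] [ 9.80283872e-01  1.97592534e-01 -3.85289418e-05 -8.48070187e-04] 0.08529983194663757 0.0 0.0187
top {'intrinsics': array([[365.25288617,   0.        , 252.98605549],
       [  0.        , 365.25288617, 191.9986395 ],
       [  0.        ,   0.        ,   1.        ]]), 'R': array([[ 0.01185087, -0.99989691, -0.00810659],
       [-0.99119509, -0.01067773, -0.1319783 ],
       [ 0.13187813,  0.00959927, -0.99121946]]), 't': array([-0.00297383,  0.47664525,  0.95084262])}
side {'intrinsics': array([[375.70262722,   0.        , 254.24363897],
       [  0.        , 375.70262722, 186.94793711],
       [  0.        ,   0.        ,   1.        ]]), 'R': array([[-0.83733673, -0.54646858,  0.01546892],
       [-0.41430344,  0.61585477, -0.67013101],
       [ 0.35667893, -0.56753414, -0.74208163]]), 't': array([0.37530714, 0.23765215, 0.81032704])}
small_calliper [([0.3019, -0.4027, -0.0003], 0.65), ([0.4261, -0.1469, 0.002], 0.59), ([0.2554, -0.2499, 0.002], 0.54)]
medium_calliper [([0.4037, 0.0603, -0.0031], 0.59)]
large_calliper [([0.6285, -0.0369, 0.0003], 0.8)]
small_grip [([0.3889, -0.1458, 0.0408], 0.89), ([0.2739, -0.4233, 0.0405], 0.83), ([0.4244, -0.1504, 0.0005], 0.35)]
medium_grip [([0.3626, 0.0664, 0.0383], 0.87)]
large_grip [([0.6472, -0.0905, 0.0412], 0.66), ([0.4876, -0.3889, -0.0009], 0.32)]
small_tip [([0.4619, -0.1078, 0.0068], 0.41), ([0.4035, 0.06, -0.0003], 0.24), ([0.4245, -0.1517, -0.0008], 0.22)]
medium_tip [([0.4482, 0.1186, 0.0105], 0.7)]
large_tip [([0.56, -0.0099, 0.0087], 0.64), ([0.3895, -0.1483, 0.039], 0.59)]
small_box [([0.5188, 0.3885, 0.0052], 0.75), ([0.3915, -0.1444, 0.0388], 0.74)]
medium_box [([0.5129, 0.2523, 0.0018], 0.86)]
large_box [([0.5181, 0.3255, 0.0056], 0.71)]
repair_tray [([0.4884, -0.3862, -0.0005], 0.83), ([0.5667, 0.1051, 0.0021], 0.65)]
```

View pics/top0.png

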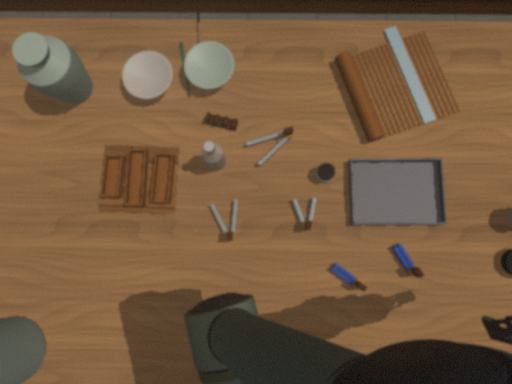

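View pics/side0.png

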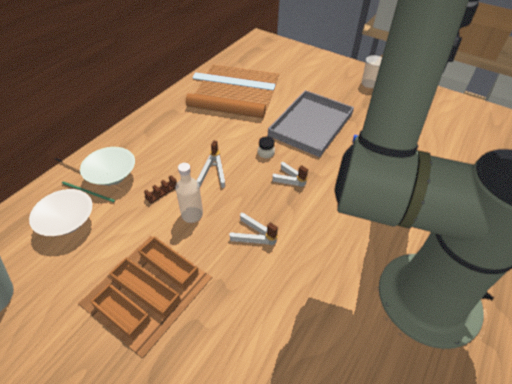

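Candidates for the small calliper in the top picture are the bare aluminium one at (305,213) and two blue look-alikes at (347,277) and (407,260). The other aluminium ones are longer: medium at (226,219) and large at (271,144). I choose (305,213). The boxes are small (113,177), large (137,177) and medium (161,177), and the tray is at (396,192).

```bash
cat > h.py <<'E'
from workcell import robot
import cv2, numpy as np
def cloud(c='top'):
    p,d=robot.read_camera(c);k=robot.get_calibration(c);K=k['intrinsics']
    v,u=np.mgrid[:384,:512]
    X=np.stack([(u-K[0,2])/K[0,0]*d,(v-K[1,2])/K[1,1]*d,d],-1)-k['t']
    return p,d,X@k['R']
def near(X,c,r): return np.hypot(X[...,0]-c[0],X[...,1]-c[1])<r
def axis(P):
    m=P.mean(0);w,V=np.linalg.eigh(np.cov((P-m).T));return m,V[:,1]
def callip(X,g,L):
    """grip xy guess -> hinge xy, fixed/moving leg angles, angle between"""
    m=near(X,g,.03)&(X[...,2]>.045); G=X[m][:,:2]; h=G.mean(0)
    m=near(X,h,L+.02)&(X[...,2]>.012)&(X[...,2]<.03)&~near(X,h,.022)
    P=X[m][:,:2]; _,lab=cv2.kmeans(np.c_[np.arctan2(*(P-h).T[::-1])].astype(np.float32),2,None,(3,50,1e-4),5,cv2.KMEANS_PP_CENTERS)[0:2]
    out=[]
    for i in(0,1):
        Q=P[lab[:,0]==i];c,a=axis(Q);a=a if a@(c-h)>0 else -a
        out.append((np.arctan2(a[1],a[0]),c,np.max((Q-h)@a),len(Q)))
    out.sort(key=lambda o:np.arctan2(np.cross(a0:=out[0][1]-h,o[1]-h),a0@(o[1]-h)))
    return h,len(G),out
def tool():
    s=robot.state();q=s['ee_rot'];return s['eef_pos'],2*np.arctan2(q[1],q[0])
def go(x,y,yaw=None):
    """tool-frame shift (x,y) and rz to reach world x,y,yaw; shift given for before turn"""
    p,f=tool();d=np.array([x,y])-p[:2]
    r=[d@[np.cos(f),np.sin(f)],d@[np.sin(f),-np.cos(f)]]
    rz=None if yaw is None else (f-yaw+np.pi/2)%np.pi-np.pi/2
    print('tcp',p.round(4),'yaw',round(f,3),'-> shift',np.round(r,4),'rz',rz,'t',robot.state()['time'])
E
python3 - <<'E'
from h import *
p,d,X=cloud()
np.set_printoptions(precision=4,suppress=True)
for n,g,L in(('s',(.389,-.146),.08),('m',(.363,.066),.1),('l',(.647,-.09),.12)):
    h,n_,o=callip(X,g,L);print(n,h,n_);[print('   ',*q) for q in o]
for n,g in(('sb',(.519,.3885)),('lb',(.518,.3255)),('mb',(.513,.252))):
    pass
m=near(X,(.515,.32),.14)&(X[...,2]>.022)&(X[...,2]<.05);B=X[m]
print('boxes',cv2.minAreaRect(B[:,:2].astype(np.float32)),B.min(0),B.max(0))
m=near(X,(.488,-.386),.17)&(X[...,2]>.018)&(X[...,2]<.04);T=X[m]
print('tray',cv2.minAreaRect(T[:,:2].astype(np.float32)),T.min(0),T.max(0))
c=p[110:240,90:340,::-1];cv2.imwrite('pics/crop1.png',cv2.resize(c,None,fx=3.2,fy=3.2,interpolation=cv2.INTER_CUBIC))
E
```

```text
Traceback (most recent call last):
  File "h.py", line 20, in callip
    out.sort(key=lambda o:np.arctan2(np.cross(a0:=out[0][1]-h,o[1]-h),a0@(o[1]-h)))
    ~~~~~~~~^^^^^^^^^^^^^^^^^^^^^^^^^^^^^^^^^^^^^^^^^^^^^^^^^^^^^^^^^^^^^^^^^^^^^^^
  File "h.py", line 20, in <lambda>
    out.sort(key=lambda o:np.arctan2(np.cross(a0:=out[0][1]-h,o[1]-h),a0@(o[1]-h)))
                                                  ~~~^^^
IndexError: list index out of range
```

```bash
python3 - <<'E'
s=open('h.py').read()
a=s.index("    out.sort(");b=s.index("    return h,len(G)")
s=s[:a]+"""    a0,a1=out[0][1]-h,out[1][1]-h
    if a0[0]*a1[1]-a0[1]*a1[0]<0: out=out[::-1]
"""+s[b:]
open('h.py','w').write(s)
E
cat > m.py <<'E'
from h import *
p,d,X=cloud()
np.set_printoptions(precision=4,suppress=True)
for n,g,L in(('s',(.389,-.146),.08),('m',(.363,.066),.1),('l',(.647,-.09),.12)):
    h,n_,o=callip(X,g,L);print(n,h,n_);[print('   ',*q) for q in o]
m=near(X,(.515,.32),.14)&(X[...,2]>.022)&(X[...,2]<.05);B=X[m]
print('boxes',cv2.minAreaRect(B[:,:2].astype(np.float32)),B.min(0),B.max(0))
m=near(X,(.488,-.386),.17)&(X[...,2]>.018)&(X[...,2]<.04);T=X[m]
print('tray',cv2.minAreaRect(T[:,:2].astype(np.float32)),T.min(0),T.max(0))
c=p[110:240,90:340,::-1];cv2.imwrite('pics/crop1.png',cv2.resize(c,None,fx=3.2,fy=3.2,interpolation=cv2.INTER_CUBIC))
E
python3 m.py
```

```text
s [ 0.3906 -0.1409] 56
    -0.1823133841539809 [ 0.4382 -0.1569] 0.07901285160186387 95
    0.3498249096682713 [ 0.4346 -0.1176] 0.07887357747115153 94
m [0.3606 0.0639] 51
    -0.07779097202156315 [0.4198 0.0532] 0.09867426094568378 122
    0.4843405405041225 [0.4099 0.0973] 0.09789539377489744 128
l [ 0.6433 -0.0888] 58
    2.1116712980483907 [ 0.6103 -0.0317] 0.11332049636865549 305
    2.872778684370775 [ 0.5411 -0.1696] 0.08850222132399155 17
boxes ((0.5171205401420593, 0.32149726152420044), (0.19002984464168549, 0.1573406159877777), 87.01101684570312) [0.4386 0.2235 0.022 ] [0.5954 0.4178 0.0386]
tray ((0.48516446352005005, -0.3855510354042053), (0.3323051631450653, 0.2520214021205902), 0.9104231595993042) [ 0.3189 -0.5124  0.018 ] [ 0.6507 -0.2587  0.0399]
```

View pics/crop1.png

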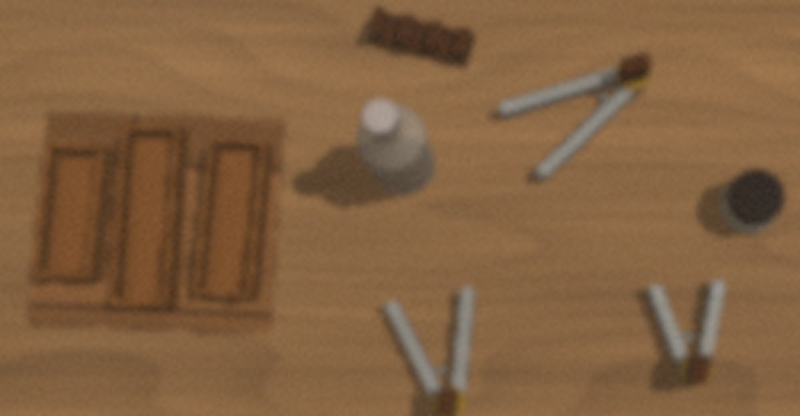

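The crop shows the chosen aluminium small calliper at crop (688,330), and it is not blue. The boxes are, from left to right, small, large, medium. Moving now. I use a tool yaw near π so that the last joint stays in range over the boxes.

```bash
python3 -m inch '[[[0.0349,-0.0252,0,0,0,0,1],[0.0349,-0.0252,0,0,0,0,1],[0.0349,-0.0252,0,0,0,0,1],[0.0349,-0.0252,0,0,0,0,1],[0.0349,-0.0252,0,0,0,0,1],[0.0349,-0.0252,0,0,0,0,1],[0.0349,-0.0252,0,0,0,0,1],[0.0349,-0.0252,0,0,0,0,1],[0.0349,-0.0252,0,0,0,0,1],[0.0349,-0.0252,0,0,0,0,1]]]' 40
python3 -m inch '[[[0,0,0.014,0,0,-0.149,1],[0,0,0.014,0,0,-0.149,1],[0,0,0.014,0,0,-0.149,1],[0,0,0.014,0,0,-0.149,1],[0,0,0.014,0,0,-0.149,1],[0,0,0.014,0,0,-0.149,1],[0,0,0.014,0,0,-0.149,1],[0,0,0.014,0,0,-0.149,1],[0,0,0.014,0,0,-0.149,1],[0,0,0.014,0,0,-0.149,1]]]'
python3 -m inch '[[[0,0,0,0,0,-0.149,1],[0,0,0,0,0,-0.149,1],[0,0,0,0,0,-0.149,1],[0,0,0,0,0,-0.149,1],[0,0,0,0,0,-0.149,1],[0,0,0,0,0,-0.149,1],[0,0,0,0,0,-0.149,1],[0,0,0,0,0,-0.149,1],[0,0,0,0,0,-0.149,1]]]'
cat > b.py <<'E'
from h import *
np.set_printoptions(precision=4,suppress=True)
go(.437,-.138,.084)
p,d,X=cloud()
m=near(X,(.515,.32),.14)&(X[...,2]>.022)&(X[...,2]<.05);B=X[m]
(cx,cy),_,_=cv2.minAreaRect(B[:,:2].astype(np.float32))
best=min(np.arange(-.12,.04,.005),key=lambda a:-np.sum(np.histogram((B[:,:2]-[cx,cy])@[-np.sin(a),np.cos(a)],np.arange(-.11,.11,.003))[0]**2.))
w=(B[:,:2]-[cx,cy])@np.array([[np.cos(best),-np.sin(best)],[np.sin(best),np.cos(best)]])
print('yaw',best,cx,cy,np.histogram(w[:,1],np.arange(-.105,.106,.005))[0],w.min(0),w.max(0))
for l in('small_box','medium_box','large_box'):print(l,[(r['location'],round(r['p'],2)) for c in('top','side') for r in (robot.read_camera(c),robot.pinpoint(l,c))[1][:1]])
m=near(X,(.488,-.386),.15)&(X[...,2]>.018)&(X[...,2]<.04)&(X[...,1]<-.25)
print(cv2.minAreaRect(X[m][:,:2].astype(np.float32)))
c=X[(abs(X[...,0]-.485)<.06)&(abs(X[...,1]+.386)<.09)];print('floor',np.median(c[:,2]))
E
python3 b.py
```

```text
time: 1.85
eef_pos: [0.438, -0.138, 0.2316]
ee_rot: [0.98, 0.198, 0.0, 0.0]
force: [0.4, -0.4, 0.8]
width: 0.0856
time: 2.85
eef_pos: [0.4374, -0.1396, 0.0909]
ee_rot: [0.584, 0.812, 0.0, 0.0]
force: [-0.0, -0.3, 0.8]
width: 0.0853
time: 3.75
eef_pos: [0.4374, -0.1396, 0.0914]
ee_rot: [-0.047, 0.999, -0.0, 0.0]
force: [0.6, 0.5, -0.0]
width: 0.0853
tcp [ 0.4374 -0.1396  0.0914] yaw 3.235 -> shift [0.0002 0.0017] rz 0.009297566956403713 t 3.75
yaw -0.029999999999999916 0.5168196558952332 0.3213030993938446 [  0  13 112  22   8   9   9   7  11   9  22 115  18   0   0   0  96  80
  10  12  11   9   9  10   9 119  69   1   0  76  66   6   9   8  10  11
   7  14  83  59   0   0] [-0.0782 -0.096 ] [0.0781 0.095 ]
small_box [([0.5191, 0.3893, 0.0001], 0.9), ([0.5179, 0.3885, 0.0044], 0.66)]
medium_box [([0.5126, 0.2506, 0.0009], 0.62), ([0.5126, 0.2511, 0.0063], 0.78)]
large_box [([0.5171, 0.3254, 0.0052], 0.83), ([0.5131, 0.3263, -0.0028], 0.9)]
((0.4582480490207672, -0.4303751587867737), (0.2355872392654419, 0.16218878328800201), 0.529909610748291)
floor 0.0054908772237335386
```

```bash
python3 -m inch '[[[0,0.0017,0.02,0,0,0.009,1],[0,0,0.02,0,0,0,1],[0,0,0.02,0,0,0,1],[0,0,0.0165,0,0,0,1],[0,0,0.01,0,0,0,0.9],[0,0,0,0,0,0,0.7]]]' 40
python3 -m inch '[[[0,0,0,0,0,0,0.5],[0,0,0,0,0,0,0.3],[0,0,0,0,0,0,0],[0,0,0,0,0,0,0],[0,0,0,0,0,0,0],[0,0,0,0,0,0,0],[0,0,0,0,0,0,0],[0,0,0,0,0,0,0]]]' 40
```

```text
time: 5.0
eef_pos: [0.4362, -0.1374, 0.0038]
ee_rot: [-0.039, 0.999, 0.001, -0.001]
force: [-0.4, -0.3, 0.2]
width: 0.0644
time: 5.8
eef_pos: [0.4389, -0.1383, 0.0067]
ee_rot: [-0.039, 0.999, -0.0, 0.002]
force: [0.5, 2.3, 8.6]
width: 0.0207
```

```bash
python3 -m inch '[[[0,0,0,0,0,0,0],[0,0,0,0,0,0,0]]]' 40
python3 -m inch '[[[0,0,0,0,0,0,0.6],[0,0,0,0,0,0,0.7],[0,0,0,0,0,0,0.7],[0,0,-0.025,0,0,0,0.7],[0,0,-0.035,0,0,0,0.7],[0,0,-0.035,0,0,0,0.7]]]'
cat > s.py <<'E'
import sys
from h import *
np.set_printoptions(precision=4,suppress=True)
n,c,g=sys.argv[1],sys.argv[2],eval(sys.argv[3])
p,d,X=cloud(c)
print(robot.state()['eef_pos'],robot.state()['width'])
for l in('grip','tip','calliper'):
  for cc in('top','side'):
    robot.read_camera(cc) if cc!=c else 0
    print(l,cc,[(r['location'],round(r['p'],2)) for r in robot.pinpoint(n+'_'+l,cc)][:2])
k=robot.get_calibration(c);q=k['R']@np.array([*g,.02])+k['t'];q=(k['intrinsics']@q)[:2]/q[2]
u,v=map(int,q);I=p[max(v-45,0):v+45,max(u-60,0):u+60,::-1];cv2.imwrite(sys.argv[4],cv2.resize(I,None,fx=5,fy=5,interpolation=cv2.INTER_CUBIC))
print('crop origin',max(u-60,0),max(v-45,0))
E
python3 s.py small side '(.43,-.14)' pics/s1.png
```

```text
time: 6.0
eef_pos: [0.4389, -0.1383, 0.0067]
ee_rot: [-0.039, 0.999, -0.0, 0.002]
force: [-0.8, 0.7, 8.2]
width: 0.0209
time: 6.6
eef_pos: [0.4363, -0.1375, 0.1004]
ee_rot: [-0.039, 0.999, 0.0, -0.001]
force: [1.2, 0.5, -0.8]
width: 0.0597
[ 0.4396 -0.139   0.1056] 0.060019481391041296
grip top [([0.2733, -0.4228, 0.0419], 0.76), ([0.4888, -0.3873, 0.0035], 0.64)]
grip side [([0.3887, -0.1443, 0.0376], 0.82), ([0.2374, -0.2736, 0.0381], 0.79)]
tip top [([0.3368, -0.371, 0.0059], 0.43)]
tip side [([0.4677, -0.1294, 0.0084], 0.7), ([0.2796, -0.2042, 0.0095], 0.45)]
calliper top [([0.3025, -0.4025, -0.0015], 0.79)]
calliper side [([0.3022, -0.4069, -0.0009], 0.95), ([0.389, -0.1424, 0.0392], 0.69)]
crop origin 227 127
```

View pics/s1.png

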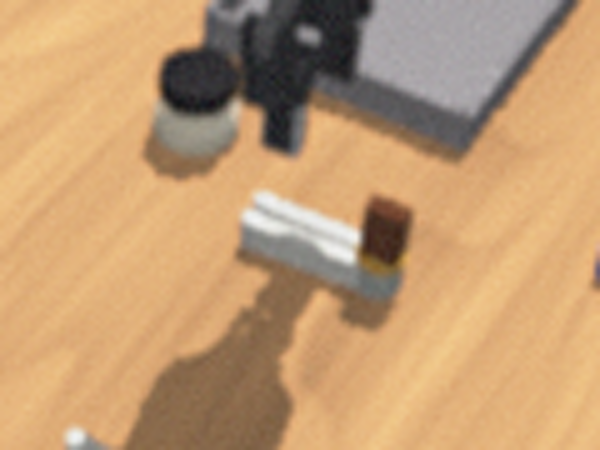

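The side crop shows the small calliper (crop 310,245) fully shut, so its hinge is free. I'll take it by its grip block.

```bash
python3 -m inch '[[[0.0243,-0.001,0,0,0,0,0.7],[0.024,-0.0007,0,0,0,0,0.6],[0,0,0.03,0,0,0,0.5],[0,0,0.025,0,0,0,0.5],[0,0,0.014,0,0,0,0.5],[0,0,0,0,0,0,0.3]]]' 40
python3 -m inch '[[[0,0,0,0,0,0,0],[0,0,0,0,0,0,0],[0,0,0,0,0,0,0],[0,0,0,0,0,0,0],[0,0,0,0,0,0,0],[0,0,-0.03,0,0,0,0],[0,0,-0.04,0,0,0,0],[0,0,0,0,0,0,0]]]' 40
python3 s.py small side '(.40,-.14)' pics/s2.png; python3 -c "
from h import *
go(.5188-.033,.3885+.0013,-.04)"
```

```text
time: 7.7
eef_pos: [0.3871, -0.1423, 0.0288]
ee_rot: [-0.039, 0.999, 0.001, -0.002]
force: [-0.4, 0.4, -0.4]
width: 0.0293
time: 8.5
eef_pos: [0.392, -0.145, 0.1047]
ee_rot: [-0.039, 0.999, -0.002, 0.003]
force: [0.4, -1.0, -0.2]
width: 0.0132
[ 0.3911 -0.1445  0.1029] 0.013462352516864774
grip top [([0.2748, -0.4233, 0.04], 0.91)]
grip side [([0.275, -0.4235, 0.0411], 0.93), ([0.2363, -0.275, 0.0393], 0.75)]
tip top [([0.3654, 0.0648, 0.0413], 0.7), ([0.3406, -0.3748, 0.0064], 0.68)]
tip side [([0.3391, -0.375, 0.0118], 0.67), ([0.4724, -0.1295, 0.0881], 0.61)]
calliper top [([0.3007, -0.4049, -0.0006], 0.65), ([0.4252, -0.1415, 0.0699], 0.59)]
calliper side [([0.3003, -0.4062, 0.0008], 0.92), ([0.4214, -0.142, 0.0742], 0.72)]
crop origin 237 131
tcp [ 0.3885 -0.143   0.1001] yaw 3.22 -> shift [-0.1386  0.5236] rz 0.11817994906663465 t 9.0
```

View pics/s2.png

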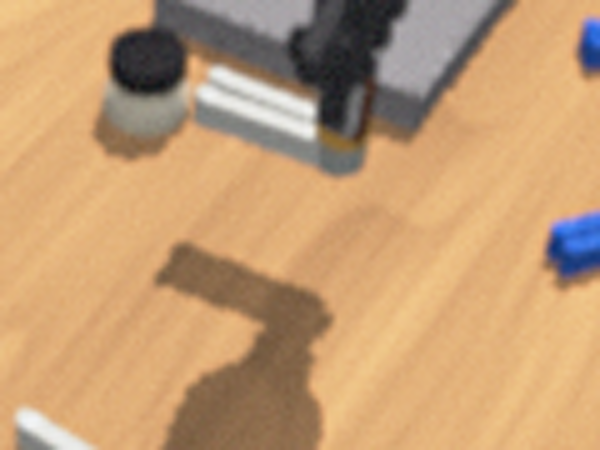

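```bash
python3 -m inch '[[[-0.0037,0.0398,-0.005,0,0,0,0],[-0.0037,0.0398,-0.005,0,0,0,0],[-0.0037,0.0398,-0.005,0,0,0,0],[-0.0037,0.0398,-0.005,0,0,0,0],[-0.0037,0.0398,0,0,0,0,0],[-0.0037,0.0398,0,0,0,0,0],[-0.0037,0.0398,0,0,0,0,0],[-0.0037,0.0398,0,0,0,0,0],[-0.0037,0.0398,0,0,0,0,0]]]' 40
python3 -m inch '[[[-0.0176,0.0287,0,0,0,0,0],[-0.0176,0.0287,0,0,0,0,0],[-0.0176,0.0287,0,0,0,0,0],[-0.0176,0.0287,0,0,0,0,0],[-0.0176,0.0287,0,0,0,0,0],[-0.0176,0.0287,0,0,0,0,0],[0,0,0.01,0,0,0.06,0],[0,0,0.01,0,0,0.058,0],[0,0,0,0,0,0,0],[0,0,0,0,0,0,0]]]' 40
python3 -c "
from h import *
go(.484,.390,-.04)"
python3 s.py small top '(.51,.38)' pics/s3.png
```

```text
time: 9.9
eef_pos: [0.3939, 0.2181, 0.1205]
ee_rot: [-0.039, 0.999, -0.0, -0.0]
force: [0.8, 0.0, -1.0]
width: 0.0133
time: 10.9
eef_pos: [0.4857, 0.396, 0.1002]
ee_rot: [0.019, 1.0, -0.0, -0.001]
force: [0.0, -0.5, 0.1]
width: 0.0135
tcp [0.4857 0.396  0.1002] yaw 3.103 -> shift [ 0.0014 -0.0061] rz 0.001359265725961123 t 10.9
[0.4861 0.3962 0.1008] 0.013266438095826063
grip top [([0.2351, -0.2779, 0.0341], 0.71), ([0.4841, 0.3932, 0.1093], 0.65)]
grip side [([0.2742, -0.4211, 0.0392], 0.93), ([0.6449, -0.0904, 0.0407], 0.67)]
tip top [([0.2796, -0.2037, 0.0132], 0.7), ([0.5665, 0.4016, 0.0789], 0.43)]
tip side [([0.2803, -0.2061, 0.0067], 0.69), ([0.3422, -0.3743, 0.0112], 0.67)]
calliper top [([0.2566, -0.2512, 0.0009], 0.94), ([0.2998, -0.4035, -0.0018], 0.9)]
calliper side [([0.3003, -0.4056, -0.0012], 0.58), ([0.259, -0.2455, 0.0007], 0.56)]
crop origin 55 134
```

View pics/s3.png

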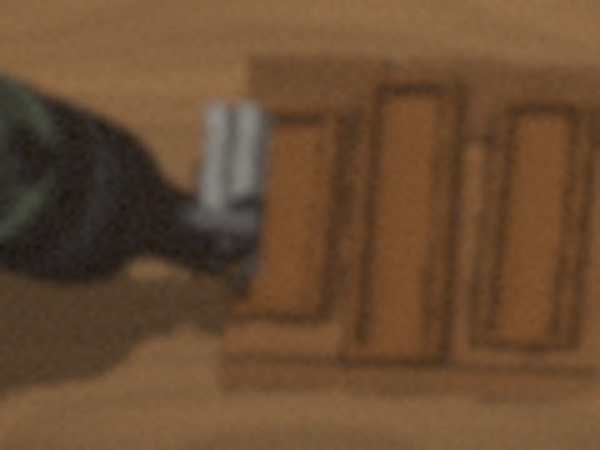

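```bash
python3 -m inch '[[[0.0007,-0.007,0.01,0,0,0,0],[0,0,0.02,0,0,0,0],[0,0,0.015,0,0,0,0],[0,0,0.01,0,0,0,0],[0,0,0.005,0,0,0,0],[0,0,0,0,0,0,0],[0,0,0,0,0,0,0]]]' 40
```

```text
time: 12.1
eef_pos: [0.4854, 0.3894, 0.041]
ee_rot: [0.02, 1.0, 0.0, 0.0]
force: [0.4, -0.3, -0.9]
width: 0.0133
```

```bash
python3 -m inch '[[[0,0,0.002,0,0,0,0],[0,0,0,0,0,0,0.2],[0,0,0,0,0,0,0.35],[0,0,0,0,0,0,0.35],[0,0,0,0,0,0,0.35],[0,0,-0.02,0,0,0,0.35],[0,0,-0.03,0,0,0,0.35],[0,0,-0.04,0,0,0,0.4]]]' 40
python3 -m inch '[[[0.0063,-0.0393,0,0,0,0,1],[0.0063,-0.0393,0,0,0,0,1],[0.0063,-0.0393,0,0,0,0,1],[0.0063,-0.0393,0,0,0,0,1],[0.0063,-0.0393,0,0,0,0,1],[0.0063,-0.0393,0,0,0,0,1],[0.0063,-0.0393,0,0,0,0,1],[0.0063,-0.0393,0,0,0,0,1],[0,0,0,0,0,-0.122,1],[0,0,0,0,0,-0.123,1]]]'
python3 -c "
from h import *
go(.422,.077,.203)"
python3 s.py small top '(.50,.33)' pics/s4.png
```

```text
time: 12.9
eef_pos: [0.4837, 0.3885, 0.1279]
ee_rot: [0.02, 1.0, -0.001, -0.002]
force: [0.8, 0.2, -0.3]
width: 0.034
time: 13.9
eef_pos: [0.4222, 0.0759, 0.129]
ee_rot: [-0.103, 0.995, 0.0, 0.0]
force: [0.1, -0.1, -0.5]
width: 0.0855
tcp [0.4222 0.0759 0.129 ] yaw 3.349 -> shift [-0.0001  0.0011] rz 0.004111512161195208 t 13.9
[0.4223 0.0764 0.129 ] 0.08566872928407267
grip top [([0.4836, 0.387, 0.0463], 0.65), ([0.2385, -0.2791, 0.0387], 0.65)]
grip side [([0.4863, 0.3875, 0.0496], 0.98), ([0.2727, -0.4215, 0.0401], 0.79)]
tip top [([0.3429, -0.3739, 0.0075], 0.61), ([0.5655, 0.3949, 0.0183], 0.6)]
tip side [([0.2794, -0.2027, 0.0114], 0.71), ([0.5103, 0.3224, -0.0016], 0.69)]
calliper top [([0.5196, 0.3866, 0.0082], 0.93), ([0.2558, -0.252, 0.0068], 0.57)]
calliper side [([0.3015, -0.404, -0.0034], 0.84), ([0.5162, 0.3917, 0.0079], 0.59)]
crop origin 73 137
```

View pics/s4.png

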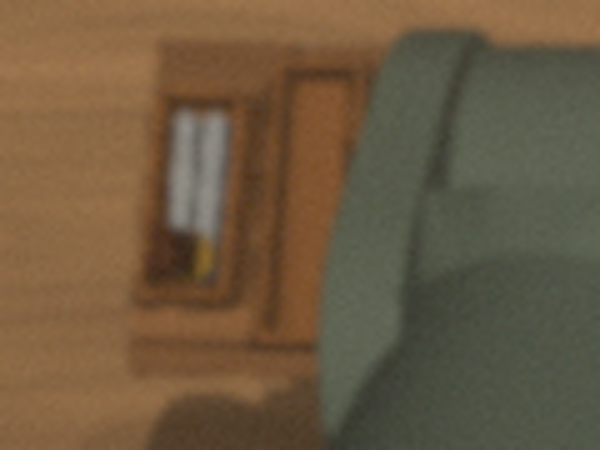

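The crop shows the small calliper lying shut and flat inside its box at (195,195). Next is the medium one.

```bash
python3 -m inch '[[[0,0.001,0.03,0,0,0.004,1],[0,0,0.03,0,0,0,1],[0,0,0.03,0,0,0,1],[0,0,0.022,0,0,0,1],[0,0,0.010,0,0,0,0.9],[0,0,0,0,0,0,0.7],[0,0,0,0,0,0,0.5],[0,0,0,0,0,0,0.3],[0,0,0,0,0,0,0]]]' 40
python3 -m inch '[[[0,0,0,0,0,0,0],[0,0,0,0,0,0,0],[0,0,0,0,0,0,0],[0,0,0,0,0,0,0],[0,0,0,0,0,0,0],[0,0,0,0,0,0,0],[0,0,0,0,0,0,0]]]' 40
```

```text
time: 15.3
eef_pos: [0.4241, 0.0776, 0.0084]
ee_rot: [-0.1, 0.995, -0.001, 0.002]
force: [-2.3, -3.2, 15.2]
width: 0.0207
time: 16.0
eef_pos: [0.4241, 0.0776, 0.0085]
ee_rot: [-0.1, 0.995, -0.001, 0.002]
force: [-0.6, -2.1, 10.6]
width: 0.0203
```

```bash
python3 -m inch '[[[0,0,0,0,0,0,0.6],[0,0,0,0,0,0,0.7],[0,0,0,0,0,0,0.7],[0,0,-0.02,0,0,0,0.7],[0,0,-0.035,0,0,0,0.7],[0,0,-0.035,0,0,0,0.6],[0.03,0,0,0,0,0,0.6],[0.03,0,0,0,0,0,0.6]]]' 40
python3 s.py medium side '(.40,.07)' pics/m1.png
python3 -c "
from h import *
go(.3612,.0643)"
```

```text
time: 16.8
eef_pos: [0.364, 0.0661, 0.0978]
ee_rot: [-0.101, 0.995, -0.0, 0.001]
force: [-0.0, 0.3, -0.6]
width: 0.0512
[0.3561 0.0659 0.0961] 0.051386174215729614
grip top [([0.5583, -0.0132, 0.0079], 0.72)]
grip side [([0.3563, 0.0637, 0.0434], 0.73)]
tip top []
tip side [([0.4582, 0.0968, 0.0091], 0.7)]
calliper top []
calliper side [([0.4021, 0.0685, 0.0001], 0.7)]
crop origin 195 184
tcp [0.3639 0.0662 0.0967] yaw 3.343 -> shift [ 0.003  -0.0014] rz None t 17.3
```

View pics/m1.png

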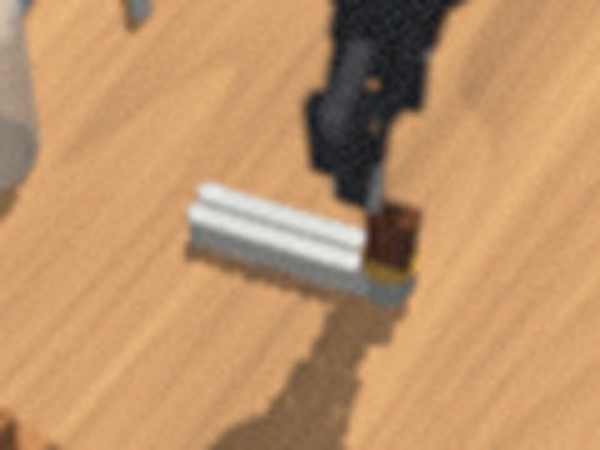

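Shut, so the medium one is free as well (crop 280,225).

```bash
python3 -m inch '[[[0.0037,0,0.02,0,0,0,0.6],[0,0,0.025,0,0,0,0.5],[0,0,0.015,0,0,0,0.5],[0,0,0.007,0,0,0,0.3],[0,0,0,0,0,0,0],[0,0,0,0,0,0,0],[0,0,0,0,0,0,0],[0,0,0,0,0,0,0],[0,0,0,0,0,0,0],[0,0,0,0,0,0,0]]]' 40
python3 -m inch '[[[0,0,-0.025,0,0,0,0],[0,0,-0.025,0,0,0,0],[0,0,-0.03,0,0,0,0],[-0.0071,0.0343,0,0,0,0,0],[-0.0071,0.0343,0,0,0,0,0],[-0.0071,0.0343,0,0,0,0,0],[-0.0071,0.0343,0,0,0,0,0],[0,0,0,0,0,0.1225,0],[0,0,0,0,0,0.1225,0]]]' 40
python3 -m inch '[[[-0.0272,0.0131,0,0,0,0,0],[-0.0272,0.0131,0,0,0,0,0],[-0.0272,0.0131,0,0,0,0,0],[-0.0272,0.0131,0,0,0,0,0],[0,0,0,0,0,0,0],[0,0,0,0,0,0,0]]]' 40
python3 s.py medium side '(.50,.25)' pics/m2.png
python3 -c "
from h import *
go(.471,.253,-.04)"
```

```text
time: 18.3
eef_pos: [0.3598, 0.0654, 0.03]
ee_rot: [-0.1, 0.995, -0.0, 0.0]
force: [0.1, -0.1, -1.9]
width: 0.0131
time: 19.2
eef_pos: [0.3597, 0.2067, 0.1098]
ee_rot: [0.023, 1.0, -0.0, -0.0]
force: [-0.2, 0.6, -1.2]
width: 0.0132
time: 19.8
eef_pos: [0.4706, 0.253, 0.1093]
ee_rot: [0.022, 1.0, -0.0, -0.001]
force: [0.2, 0.1, -1.1]
width: 0.0132
[0.4697 0.2527 0.1092] 0.013310064045923685
grip top [([0.4724, 0.2547, 0.118], 0.71)]
grip side [([0.4691, 0.2541, 0.1223], 0.67)]
tip top [([0.5693, 0.2542, 0.0875], 0.67)]
tip side [([0.5699, 0.258, 0.0876], 0.42)]
calliper top [([0.5131, 0.253, 0.0827], 0.74)]
calliper side [([0.5114, 0.2507, 0.0803], 0.52)]
crop origin 113 219
tcp [0.4708 0.2531 0.1099] yaw 3.098 -> shift [-0.0002 -0.0001] rz -0.003727395612108886 t 20.3
```

View pics/m2.png

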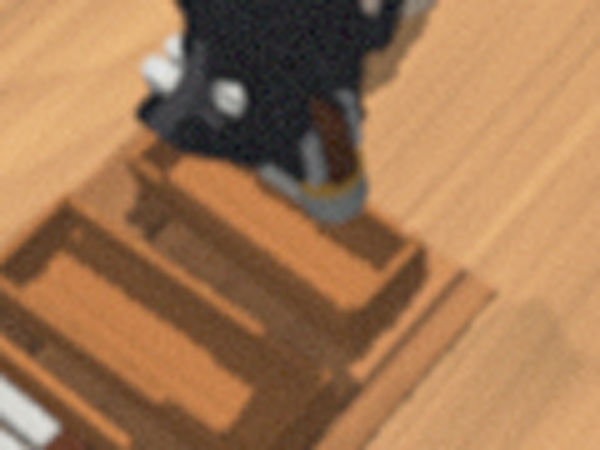

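```bash
python3 -m inch '[[[-0.001,0,0.02,0,0,0,0],[0,0,0.02,0,0,0,0],[0,0,0.02,0,0,0,0],[0,0,0.007,0,0,0,0],[0,0,0.004,0,0,0,0],[0,0,0,0,0,0,0]]]' 40
python3 -m inch '[[[0,0,0,0,0,0,0.2],[0,0,0,0,0,0,0.35],[0,0,0,0,0,0,0.35],[0,0,0,0,0,0,0.35],[0,0,-0.02,0,0,0,0.35],[0,0,-0.03,0,0,0,0.35],[0,0,-0.04,0,0,0,0.4],[0,0,-0.05,0,0,0,0.4],[0,0,-0.05,0,0,0,0.4]]]' 40
cat > l.py <<'E'
from h import *
np.set_printoptions(precision=4,suppress=True)
p,d,X=cloud()
h=np.array([.645,-.089])
m=near(X,h,.14)&~near(X,h,.024)&(X[...,2]>.012)&(X[...,2]<.03)
a=np.arctan2(X[...,1]-h[1],X[...,0]-h[0]);m&=(a>1.5)&(a<2.75)
L=[]
for lo,hi,s in((1.6,2.13,1),(2.13,2.75,-1)):
    c,v=axis(X[m&(a>lo)&(a<hi)][:,:2]);v=v if v@(c-h)>0 else -v
    n=np.array([-v[1],v[0]]);L.append((c+s*.0065*n,v));print(np.arctan2(v[1],v[0]),c)
(A,u),(B,w)=L;t=np.linalg.solve(np.c_[u,-w],B-A)[0];print('hinge',A+t*u)
G=X[near(X,h,.03)&(X[...,2]>.045)];print('grip top',G.mean(0))
for l in('large_grip','large_tip','water_bottle','brush_rest','ink_jar'):
  print(l,[(r['location'],round(r['p'],2)) for r in robot.pinpoint(l,'top')][:2])
robot.read_camera('side')
for l in('large_grip','large_tip','medium_calliper','medium_tip','water_bottle'):
  print(l,[(r['location'],round(r['p'],2)) for r in robot.pinpoint(l,'side')][:2])
go(*(A+t*u))
E
python3 l.py
```

```text
time: 20.9
eef_pos: [0.4721, 0.2531, 0.0389]
ee_rot: [0.022, 1.0, 0.0, 0.0]
force: [-0.3, 0.2, -0.4]
width: 0.0135
time: 21.8
eef_pos: [0.4714, 0.2529, 0.2306]
ee_rot: [0.022, 1.0, -0.0, -0.0]
force: [0.8, 0.3, -0.8]
width: 0.0345
1.8768669359620684 [ 0.6275 -0.0181]
2.3439483316775305 [ 0.59   -0.0431]
hinge [ 0.6427 -0.0878]
grip top [ 0.6436 -0.0887  0.0563]
large_grip [([0.6471, -0.0869, 0.0404], 0.59)]
large_tip [([0.5554, -0.0101, 0.0088], 0.7)]
water_bottle [([0.565, 0.1053, 0.0019], 0.58)]
brush_rest [([0.683, 0.0924, -0.0012], 0.82)]
ink_jar [([0.5353, -0.1939, 0.0003], 0.88), ([0.4832, 0.3857, 0.0467], 0.59)]
large_grip [([0.6424, -0.0929, 0.038], 0.93)]
large_tip [([0.5156, 0.3866, 0.009], 0.62), ([0.558, -0.0074, 0.0086], 0.53)]
medium_calliper [([0.5167, 0.2474, 0.0089], 0.93)]
medium_tip [([0.5714, 0.2585, 0.0172], 0.68)]
water_bottle [([0.5681, 0.1068, 0.0037], 0.85), ([0.5728, 0.2582, 0.0164], 0.61)]
tcp [0.4715 0.2529 0.2278] yaw 3.098 -> shift [-0.186  -0.3328] rz None t 22.4
```

```bash
python3 -m inch '[[[-0.0208,-0.0389,0,0,0,0,0.6],[-0.0208,-0.0389,0,0,0,0,0.8],[-0.0208,-0.0389,0,0,0,0,1],[-0.0208,-0.0389,0,0,0,0,1],[-0.0208,-0.0389,0,0,0,0,1],[-0.0208,-0.0389,0,0,0,0,1],[-0.0208,-0.0389,0,0,0,0,1]]]' 40
python3 -m inch '[[[0,0,0.01,0,0,0.1411,1],[0,0,0.02,0,0,0.1411,1],[0,0,0.02,0,0,0.1411,1],[0,0,0.02,0,0,0.1411,1],[0,0,0.02,0,0,0.1411,1],[0,0,0.02,0,0,0.1411,1],[0,0,0.02,0,0,0.1411,1],[0,0,0,0,0,0,1]]]'
python3 -c "
from h import *
go(.605,-.0246,2.11)"
```

```text
time: 23.1
eef_pos: [0.6059, -0.027, 0.2283]
ee_rot: [0.022, 1.0, 0.0, -0.0]
force: [0.3, 0.5, -0.9]
width: 0.0853
time: 23.9
eef_pos: [0.603, -0.0249, 0.0955]
ee_rot: [0.493, 0.87, -0.001, -0.003]
force: [-0.7, -0.5, -0.7]
width: 0.0854
tcp [ 0.603  -0.0249  0.0955] yaw 2.11 -> shift [-0.0007  0.0019] rz 0.00030251319100704777 t 23.9
```

Descend to about 10 mm and squeeze.

```bash
python3 -m inch '[[[0,0.001,0.03,0,0,0,1],[0,0,0.03,0,0,0,1],[0,0,0.02,0,0,0,1],[0,0,0.007,0,0,0,0.9],[0,0,0,0,0,0,0.7],[0,0,0,0,0,0,0.5],[0,0,0,0,0,0,0.3],[0,0,0,0,0,0,0]]]' 40
python3 -m inch '[[[0,0,0,0,0,0,0],[0,0,0,0,0,0,0],[0,0,0,0,0,0,0],[0,0,0,0,0,0,0],[0,0,0,0,0,0,0],[0,0,0,0,0,0,0]]]' 40
```

```text
time: 24.7
eef_pos: [0.6082, -0.0249, 0.0139]
ee_rot: [0.493, 0.87, 0.001, 0.002]
force: [-0.6, 0.6, 5.4]
width: 0.02
time: 25.3
eef_pos: [0.6082, -0.0249, 0.0139]
ee_rot: [0.493, 0.87, 0.001, 0.002]
force: [-0.0, -0.1, 7.4]
width: 0.02
```

```bash
python3 -m inch '[[[0,0,0,0,0,0,0.6],[0,0,0,0,0,0,0.7],[0,0,0,0,0,0,0.7],[0,0,-0.02,0,0,0,0.7],[0,0,-0.035,0,0,0,0.7],[0,0,-0.035,0,0,0,0.6],[0.0,0,0,0,0,0,0.6]]]' 40
python3 s.py large side '(.60,-.03)' pics/l1.png
python3 -c "
from h import *
go(.6435,-.089)"
```

```text
time: 26.0
eef_pos: [0.6098, -0.0254, 0.1066]
ee_rot: [0.493, 0.87, 0.001, 0.004]
force: [0.3, -0.7, 0.6]
width: 0.0514
[ 0.6085 -0.0252  0.1043] 0.05141508072658124
grip top []
grip side [([0.6486, -0.0947, 0.0412], 0.86)]
tip top []
tip side [([0.582, 0.0073, 0.0077], 0.47), ([0.682, 0.0973, -0.0023], 0.4)]
calliper top []
calliper side [([0.6185, -0.0469, 0.0036], 0.94), ([0.678, 0.0986, -0.0051], 0.39)]
crop origin 153 126
tcp [ 0.6059 -0.0248  0.1009] yaw 2.11 -> shift [-0.0744 -0.0007] rz None t 26.5
```

View pics/l1.png

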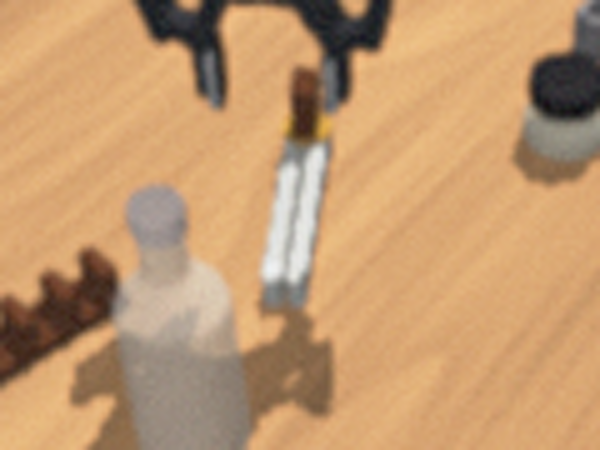

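Shut (crop 297,225), so the large one is free too. I'll take it by its grip and carry it high, over the bottle.

```bash
python3 -m inch '[[[-0.0256,0,0,0,0,0,0.6],[-0.0256,0,0,0,0,0,0.6],[-0.0256,-0.0004,0,0,0,0,0.6],[0,0,0.03,0,0,0,0.5],[0,0,0.025,0,0,0,0.5],[0,0,0.015,0,0,0,0.4],[0,0,0,0,0,0,0.2],[0,0,0,0,0,0,0],[0,0,0,0,0,0,0],[0,0,0,0,0,0,0]]]' 40
python3 -m inch '[[[0,0,0,0,0,0,0],[0,0,0,0,0,0,0],[0,0,-0.03,0,0,0,0],[0,0,-0.03,0,0,0,0],[0,0,0,0,0,0,0]]]' 40
python3 s.py large side '(.63,-.05)' pics/l2.png
python3 -c "
from h import *
go(.57,.3214,3.10)"
```

```text
time: 27.5
eef_pos: [0.6464, -0.091, 0.0331]
ee_rot: [0.493, 0.87, 0.0, 0.001]
force: [0.4, -0.0, -1.6]
width: 0.0135
time: 28.0
eef_pos: [0.6488, -0.0917, 0.0966]
ee_rot: [0.493, 0.87, 0.001, 0.004]
force: [1.2, 0.6, -0.6]
width: 0.013
[ 0.6475 -0.0914  0.0944] 0.013122960401721335
grip top []
grip side [([0.6487, -0.0989, 0.1043], 0.62), ([0.5691, 0.2591, 0.0136], 0.57)]
tip top []
tip side [([0.5885, 0.0052, 0.0728], 0.71)]
calliper top []
calliper side [([0.6269, -0.0488, 0.0651], 0.58)]
crop origin 149 117
tcp [ 0.645  -0.0908  0.091 ] yaw 2.11 -> shift [0.3922 0.1473] rz -0.9898981085840317 t 28.5
```

View pics/l2.png

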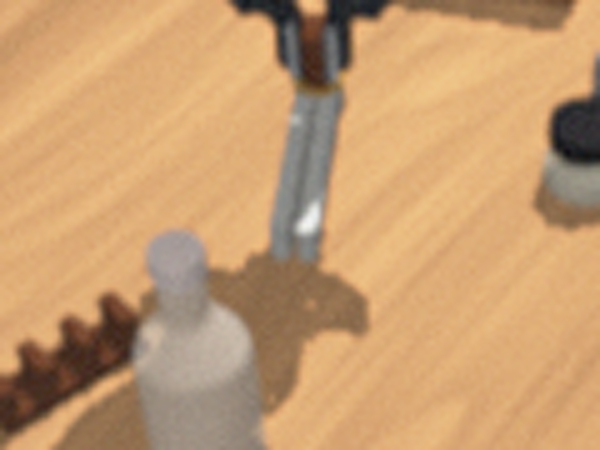

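```bash
python3 -m inch '[[[0,0,-0.04,0,0,0,0],[0,0,-0.04,0,0,0,0],[0,0,-0.04,0,0,0,0],[0,0,-0.03,0,0,0,0]]]' 40
python3 -m inch '[[[0.0392,0.0147,0,0,0,0,0],[0.0392,0.0147,0,0,0,0,0],[0.0392,0.0147,0,0,0,0,0],[0.0392,0.0147,0,0,0,0,0],[0.0392,0.0147,0,0,0,0,0],[0.0392,0.0147,0,0,0,0,0],[0.0392,0.0147,0,0,0,0,0],[0.0392,0.0147,0,0,0,0,0],[0.0392,0.0147,0,0,0,0,0],[0.0392,0.0147,0,0,0,0,0]]]' 40
python3 -m inch '[[[0,0,0,0,0,-0.1415,0],[0,0,0,0,0,-0.1415,0],[0,0,0,0,0,-0.1415,0],[0,0,0,0,0,-0.1415,0],[0,0,0,0,0,-0.1415,0],[0,0,0,0,0,-0.1415,0],[0,0,0,0,0,-0.1405,0],[0,0,0,0,0,0,0],[0,0,0,0,0,0,0]]]' 40
python3 s.py large side '(.53,.32)' pics/l3.png
python3 -c "
from h import *
go(.57,.3214,3.10)"
```

```text
time: 28.9
eef_pos: [0.6461, -0.0911, 0.2444]
ee_rot: [0.493, 0.87, 0.0, 0.001]
force: [0.6, -0.2, -2.1]
width: 0.0129
time: 29.9
eef_pos: [0.5697, 0.3226, 0.2416]
ee_rot: [0.493, 0.87, -0.0, -0.0]
force: [0.2, -0.4, -1.5]
width: 0.0131
time: 30.8
eef_pos: [0.5703, 0.3209, 0.2416]
ee_rot: [0.022, 1.0, -0.0, -0.0]
force: [0.2, -0.1, -1.0]
width: 0.0131
[0.5703 0.3209 0.2416] 0.013024686709701356
grip top [([0.5763, 0.3224, 0.2526], 0.87), ([0.5171, 0.3905, 0.0094], 0.46)]
grip side [([0.5764, 0.3186, 0.2513], 0.68)]
tip top [([0.4553, 0.3162, 0.2191], 0.64)]
tip side [([0.4583, 0.3178, 0.2173], 0.6)]
calliper top [([0.5201, 0.3278, 0.2086], 0.96), ([0.5772, 0.2567, 0.0181], 0.25)]
calliper side [([0.5239, 0.3257, 0.2134], 0.91)]
crop origin 80 236
tcp [0.5703 0.321  0.2418] yaw 3.099 -> shift [0.0004 0.0004] rz -0.0006259905986376602 t 31.3
```

```bash
python3 -m inch '[[[0.0055,0.001,0.04,0,0,0,0],[0,0,0.04,0,0,0,0],[0,0,0.04,0,0,0,0],[0,0,0.042,0,0,0,0],[0,0,0,0,0,0,0],[0,0,0,0,0,0,0]]]' 40
python3 s.py large side '(.53,.32)' pics/l3.png
python3 -c "
from h import *
go(.5645,.322,3.10)
p,d,X=cloud();m=(abs(X[...,0]-.5)<.08)&(abs(X[...,1]-.32)<.035)&(X[...,2]>.075)&(X[...,2]<.1)&(X[...,0]<.54)
P=X[m];print(len(P),axis(P[:,:2]),P.min(0),P.max(0))"
```

```text
time: 31.9
eef_pos: [0.5646, 0.322, 0.0799]
ee_rot: [0.021, 1.0, -0.0, -0.001]
force: [-0.3, 0.1, 0.3]
width: 0.0135
[0.5661 0.3227 0.0817] 0.013067294453430396
grip top [([0.5713, 0.3271, 0.0944], 0.8)]
grip side [([0.5679, 0.3214, 0.0888], 0.67)]
tip top [([0.4523, 0.3168, 0.0592], 0.5)]
tip side [([0.4512, 0.3215, 0.06], 0.89)]
calliper top [([0.5147, 0.3292, 0.0476], 0.91)]
calliper side [([0.5172, 0.326, 0.0495], 0.89)]
crop origin 80 236
tcp [0.5651 0.3223 0.0804] yaw 3.1 -> shift [ 0.0006 -0.0003] rz -0.00035868127932481286 t 32.4h.py:10: RuntimeWarning: Mean of empty slice.
  m=P.mean(0);w,V=np.linalg.eigh(np.cov((P-m).T));return m,V[:,1]
  ret = um.true_divide(
  avg = a.mean(axis, **keepdims_kw)
h.py:10: RuntimeWarning: Degrees of freedom <= 0 for slice
  m=P.mean(0);w,V=np.linalg.eigh(np.cov((P-m).T));return m,V[:,1]
  c *= np.true_divide(1, fact)
  c *= np.true_divide(1, fact)
Traceback (most recent call last):
ValueError: zero-size array to reduction operation minimum which has no identity
```

```bash
python3 -m inch '[[[0,0,0.015,0,0,0,0],[0,0,0.012,0,0,0,0],[0,0,0.008,0,0,0,0],[0,0,0.004,0,0,0,0],[0,0,0.001,0,0,0,0],[0,0,0,0,0,0,0]]]' 40
python3 s.py large side '(.53,.32)' pics/l3.png
```

```text
time: 33.05
eef_pos: [0.5646, 0.3221, 0.0394]
ee_rot: [0.021, 1.0, -0.0, -0.0]
force: [-0.7, -0.1, 0.4]
width: 0.0131
[0.5649 0.3222 0.0396] 0.013362851964714512
grip top [([0.5701, 0.3241, 0.0513], 0.86)]
grip side [([0.5709, 0.322, 0.048], 0.62), ([0.4492, 0.3239, 0.0165], 0.43)]
tip top [([0.4485, 0.3146, 0.0168], 0.58)]
tip side [([0.4509, 0.3204, 0.0168], 0.88), ([0.5686, 0.1065, 0.0032], 0.67)]
calliper top [([0.5166, 0.3319, 0.0068], 0.81)]
calliper side [([0.5138, 0.3225, 0.0094], 0.67)]
crop origin 80 236
```

View pics/l3.png

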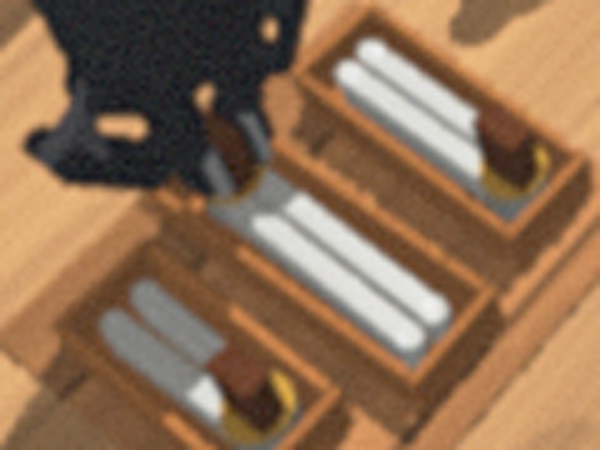

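The crop shows all three shut inside their boxes: small (220,375), large (340,265), medium (430,120). Releasing and backing off.

```bash
python3 -m inch '[[[0,0,0,0,0,0,0.2],[0,0,0,0,0,0,0.35],[0,0,0,0,0,0,0.35],[0,0,0,0,0,0,0.35],[0,0,-0.02,0,0,0,0.35],[0,0,-0.03,0,0,0,0.35],[0,0,-0.04,0,0,0,0.35],[0,0,-0.05,0,0,0,0.35],[0,0,-0.05,0,0,0,0.35]]]' 40
python3 -m inch '[[[0.04,-0.04,0,0,0,0,0.35],[0.04,-0.04,0,0,0,0,0.35],[0.04,-0.04,0,0,0,0,0.35],[0.04,-0.04,0,0,0,0,0.35],[0.02,-0.04,0,0,0,0,0.35],[0,-0.04,0,0,0,0,0.35],[0,-0.04,0,0,0,0,0.35],[0,-0.04,0,0,0,0,0.35]]]'
cat > f.py <<'E'
from h import *
np.set_printoptions(precision=4,suppress=True)
robot.read_camera('top');robot.read_camera('side')
for n in('small','medium','large'):
  for l in('_calliper','_grip','_tip','_box'):
    for c in('top','side'): print(n+l,c,[(r['location'],round(r['p'],2)) for r in robot.pinpoint(n+l,c) if r['location'][1]>.2][:2])
for l in('water_bottle','ink_jar','brush_rest'):print(l,[r['location'] for r in robot.pinpoint(l,'top')][:1])
p,d,X=cloud()
for n,c,L in(('s',(.519,.3885),.1),('l',(.517,.3235),.14),('m',(.514,.2515),.12)):
    m=(abs(X[...,0]-c[0])<L/2)&(abs(X[...,1]-c[1]-.04*(c[0]-X[...,0]))<.015);m&=(X[...,2]>.022)&(X[...,2]<.034)
    q=X[m];a,v=axis(q[:,:2]);print(n,len(q),'z',np.percentile(q[:,2],[5,50,95]),'axis',np.arctan(v[1]/v[0]))
s=robot.state();print(s['time'],s['eef_pos'],s['force'])
E
python3 f.py
```

```text
time: 34.45
eef_pos: [0.5643, 0.322, 0.2313]
ee_rot: [0.021, 1.0, -0.0, -0.0]
force: [0.5, -0.0, 0.3]
width: 0.0298
time: 35.25
eef_pos: [0.3906, 0.0265, 0.2303]
ee_rot: [0.021, 1.0, -0.0, 0.001]
force: [1.1, 1.1, 0.3]
width: 0.0299
small_calliper top [([0.5204, 0.39, 0.0088], 0.67)]
small_calliper side [([0.5157, 0.3878, 0.009], 0.82)]
small_grip top [([0.4836, 0.386, 0.049], 0.84)]
small_grip side [([0.4831, 0.3931, 0.0494], 0.85)]
small_tip top [([0.516, 0.2515, 0.0087], 0.69), ([0.5674, 0.3995, 0.0161], 0.67)]
small_tip side [([0.5636, 0.3954, 0.0183], 0.55)]
small_box top [([0.5197, 0.3903, 0.0055], 0.95), ([0.5745, 0.2584, 0.0193], 0.16)]
small_box side [([0.5199, 0.387, 0.0029], 0.78)]
medium_calliper top [([0.4512, 0.3187, 0.0177], 0.65), ([0.517, 0.2499, 0.0087], 0.5)]
medium_calliper side [([0.5145, 0.2473, 0.0098], 0.61)]
medium_grip top [([0.4733, 0.2579, 0.0479], 0.76), ([0.5671, 0.3977, 0.0162], 0.29)]
medium_grip side [([0.4709, 0.2527, 0.0508], 0.87), ([0.5103, 0.323, -0.0015], 0.25)]
medium_tip top [([0.5767, 0.2575, 0.0172], 0.54)]
medium_tip side [([0.5716, 0.2593,
[... 195 characters left out ...]
.5175, 0.3234, 0.0115], 0.65)]
large_grip top [([0.5708, 0.3233, 0.0522], 0.71), ([0.5648, 0.3953, 0.0166], 0.37)]
large_grip side [([0.5681, 0.3208, 0.05], 0.81)]
large_tip top [([0.4513, 0.3192, 0.0181], 0.82)]
large_tip side [([0.4509, 0.3251, 0.0151], 0.85)]
large_box top [([0.5159, 0.3284, 0.0055], 0.73)]
large_box side [([0.5137, 0.3252, 0.0004], 0.9)]
water_bottle [[0.5665, 0.1043, -0.0004]]
ink_jar [[0.5305, -0.1934, -0.0012]]
brush_rest [[0.6832, 0.0937, 0.0026]]
s 262 z [0.0239 0.0296 0.0328] axis 0.08196872922037794
l 397 z [0.0245 0.029  0.0324] axis -0.0843668938677626
m 174 z [0.0245 0.0294 0.0325] axis -0.17083471750401386
36.75 [0.391  0.0278 0.2298] [-0.4128  0.343  -0.3704]
```

```bash
python3 -c "
from workcell import robot
print(robot.hand_in())"
```

```text
the job is handed in; nothing more can be done
None
```

I squeezed all three callipers in order (small, medium, large) at 40 N. Each one shut, closing to about 20 mm between the fingers, so none was seized. I carried each one by its wooden grip block into its own box, and the repair tray stayed empty.

**Last checks:** the final look gave undersides at about 9 mm and leg tops at about 29 mm, so all three lie flat on the box floors. The last picture, taken just before letting go of the large one, shows the legs shut and parallel inside the boxes. The bottle and brush rest were within 2 mm of where I had measured them before, and the ink jar within 5 mm (the networks are good to about 4 mm). The robot was clear of everything at 36.75 s.

**Disagreements:**
- The fingers read about 20 mm on the shut legs where 24 mm was expected, and the wrist felt 5 to 15 N upward during the squeezes. I judged shut from the pictures.
- My depth-based axis fit on the finished boxes gave scattered angles (0.08, -0.08 and -0.17 rad). I put that down to box-wall points and relied on the picture and the network positions instead.
- The look after final release was numbers only, because I had used up my 12 pictures.

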